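# Slide the sports bottle home into its counter bay

## Robot

A 7-joint arm with a two-finger parallel gripper is mounted at the origin on the work surface. World frame = base frame: x ahead of the robot, y to its left, z up, the work surface at z = 0. Lengths are in m, angles in rad, forces in N, time in s.
With the tool pointing down it reaches from about 0.425 to 0.875 m from the base axis. Payload 4.7 kg.
Tool frame: the origin (TCP) lies midway between the tips of the shut fingers; the grasp point (between the pads) lies 19 mm behind it; z points along the fingers, y is the direction in which the jaws open and shut (so a half turn about z gives the same grasp; the last joint's range is limited). The gripper opens to 85 mm and grips with 20 to 120 N. Pads are 22 mm wide; open, the fingers measure 114 mm over their backs; the gripper's body (76 mm by 85 mm) begins 54 mm behind the grasp point. The pads swing forward as they close: fully open they stand 13 mm farther back than shut.
Start: joints at [-1.126, 0.321, -0.07, 1.45, 0.023, 1.371, -0.057], TCP at [0.271, 0.591, 0.231] pointing down, gripper open.
Joint ranges: [-2.86, 2.86], [-0.3, 2.09], [-1.38, 1.24], [0.06, 2.45], [-1.56, 4.7], [0.09, 2.05], [-2.69, 2.69]. Speed limits (rad/s): [2.57, 2.57, 3.14, 3.14, 3.14, 3.14, 3.14].

## Interface

Orientations are given as a unit quaternion [w, x, y, z].
In Python, from workcell import sensors, optics, job, nets gives the robot as it stands.
- The arm moves only by the tool play_rows, never from a script. Its argument "commands" is a list of rows, each an object with "xyz": the shift along the tool's x, y, z each as a share of 0.05 m, from -1 to 1, a list of three; "twist": the turn, a rotation vector about the tool's x, y, z each as a share of 180 degrees, from -1 to 1, a list of three; "jaw": the opening, from -1 (shut) to 1 (fully open), so that 0 is half open. A call has 1 to 20 rows; each row shifts and turns the pose as measured when the row begins, along the tool's axes as they then stand; what a row does not reach is not made up. A row lasts 1/10 s, in which the tool goes at most 50 mm and 8.59 degrees, less where a joint would pass 70% of its speed; a pose out of reach is approached as far as the arm can. A call with a number of a shift or a turn outside -1 to 1 is refused whole. A call with a gripper value outside its range is refused whole. The fingers move at their own pace and stop on an object; "force" is the grip in N (left out, the last holds). Time passes only in rows, so rows that do not move let the fingers close. It gives the time, the measured TCP pose, the force and the opening at its end, in the units of the state.
- sensors.observe(): the state, without advancing time (a new reading comes with each control period).
- optics.read_camera(name): name is "scene" or "side" or "wrist"; returns the picture (420x560x3 uint8, red, green, blue); there is no depth.
- optics.get_calibration(name): a dict with "fx", "fy", "cx", "cy" (pixels), "R" (3x3) and "t" (3): a world point X has camera coordinates R X + t. Camera axes: x right, y down, z forward; pixel columns grow to the right and rows downward; lengths in m; the calibration is good to about 2 mm. A picture is of the moment at which its call begins: read the wrist's pose just before it. get_calibration takes no time and is no camera call; for the wrist camera it gives the pose at the moment of the call.
- job.finish_job(): hands the job in, once; it reports no verdict.
Trained networks look in the newest picture that a camera, given by its name, has taken for a name from the list of things; names that differ only in an ending like _2 or _b are one class to them, and where a whole thing is asked for, a point or a joint stands for the part that bears it (a point fixed in the world has none). Each returns a list of dicts, best first, with "p" (0 to 1); they miss things now and then, are a little off and sometimes report something else, mostly with a low value. They report only what shows in the picture. A call takes as long as a camera call. They do not tell look-alikes from the thing itself.
- nets.recognise(name, camera): "extent" ([centre column, centre row, width, height] in pixels, round what is visible of it).
- nets.regions_of(name, camera): "region" (420x560 bool, what is visible of it) and "extent" ([centre column, centre row, width, height] in pixels, round what is visible of it).
- nets.landmark_of(name, camera): "position" ([column, row] in pixels: a listed point, or the origin of a listed thing).
The state is a dict: "clock": time; "qpos": joint angles; "joint_vel": joint speeds; "joint_torque": joint torques, N m; "ee_pos": TCP position; "orientation": TCP orientation; "wrist_force": force on the tool from outside, world axes, zero at the start; "torque": the same for the moment, N m; "gripper_width": finger opening in m.
Only numpy, scipy, OpenCV 4.12 (cv2) and the standard library are available. Lean on these libraries where they do the work, as an engineer would, in place of code of your own. Each camera call takes 0.05 s, during which the arm holds its last target. There are 200 camera calls.

## Task

Push the tall orange-marked bottle low on its body so that it slides upright across the counter, into the orange U-shaped bay through its open mouth, until it stands against the bay's back rail. Push gently and do not tip, squeeze or lift it, leave everything else on the counter where it is, then move clear.

Things in the scene. Friction and masses are not known exactly. Their poses are not given: they have to be found in the camera images.
- bottle_orange: tall narrow sports bottle, upright, 210 mm tall: round body 68 mm across up to 85 mm (lowest 50 mm orange, then aluminium), tapering to a 33 mm neck at 130 mm; orange cap 38 mm across. Origin: centre of its underside, z up. Loose, about 0.4 kg, friction with the counter about 0.6: slides when pushed within about 40 mm of the counter, tips when pushed higher
- bay_orange: fixed orange U-shaped bay: back rail and two side rails, 20 mm high, 12 mm thick, 92 mm apart inside. Origin: on the counter at the centre of its painted orange disc, where the bottle's axis stands when the bottle touches the middle of the back rail (inner face 34 mm from the origin along own +x). Side rails end 15 mm from it on the mouth side. Mouth looks along own -x, towards the robot within 0.25 rad
- bay_blue: fixed blue bay, same shape and size as the orange one, taken by the blue-marked bottle. Origin at the centre of its blue disc; mouth along own -x
- bottle_blue: same bottle with blue lower body and cap. It stands in the blue bay; loose, not to be disturbed. Origin: centre of its underside
- dumbbell: purple vinyl dumbbell lying on its side along its own x, 180 mm long, heads 60 mm across. Loose, 1 kg, not to be disturbed. Origin: on the counter under its middle
- pushup_handle: black push-up handle, 200 mm long along its own x, feet 130 mm wide, grip bar 117 mm high. Loose, not to be disturbed. Origin: on the counter under its middle
- collar_a: spring clip collar lying flat on the counter: a steel ring 60 mm across and 22 mm high with two short red-tipped prongs reaching 77 mm from the ring's centre along its own +x. Loose, 0.12 kg, not to be disturbed. Origin: centre of the ring's underside
- collar_b: spring clip collar lying flat on the counter: a steel ring 60 mm across and 22 mm high with two short red-tipped prongs reaching 77 mm from the ring's centre along its own +x. Loose, 0.12 kg, not to be disturbed. Origin: centre of the ring's underside
- dish: small white ceramic dish, 100 mm across, 28 mm high. Loose, not to be disturbed. Origin: centre of its underside
Not all that is in view belongs to the job. Leave any green look-alike of the bottle_orange alone. Several things look just like the bay_orange: the one meant starts farthest to the robot's left.

How it is judged:
On the way:
1. the fingers push the orange-marked bottle along the counter, upright, at least 40 mm from its start (contact force between the fingers and bottle_orange above 0.2 N and distance of bottle_orange from where it was at the start of the episode above 0.04 m and angle between bottle_orange's own z axis and vertical below 0.15 rad).
At the end, for the whole second after the job is handed in: the orange-marked bottle stands upright (within 0.06 rad) and at rest on the counter inside the orange bay, between the side rails, with no more than 10 mm between it and the back rail (x of bottle_orange in the frame of bay_orange between -0.01 and 0.006 m and y of bottle_orange in the frame of bay_orange between -0.02 and 0.02 m and angle between bottle_orange's own z axis and vertical below 0.06 rad and height (world z) of bottle_orange below 0.004 m and linear speed of bottle_orange below 0.01 m/s); the robot touches nothing.
It fails at once if the orange-marked bottle is tipped by more than 0.25 rad (angle between bottle_orange's own z axis and vertical above 0.25 rad).
It fails at once if the orange-marked bottle is lifted: its underside's centre rises more than 12 mm (height (world z) of bottle_orange above 0.012 m).
It fails at once if the fingers squeeze or shove the orange-marked bottle with more than 30 N (contact force between the fingers and bottle_orange above 30 N).
It fails at once if another thing on the counter (blue-marked bottle, dumbbell, push-up handle, collar or dish) is moved by more than 20 mm (distance of any of bottle_blue, dumbbell, pushup_handle, collar_a, collar_b, dish from where it was at the start of the episode above 0.02 m).
It also fails if it takes over 64 s, if anything falls off the work surface, if the arm or the gripper's body presses on something with over 40 N, if the wrist force passes 120 N, or if a joint passes its speed limit or range.

## Working session

There is one attempt and no reset: what is moved stays moved. The work goes in short steps, Python scripts to look and compute and a tool call to move; the robot and the scene stay as the last step left them, time stands still between calls to the robot, and variables do not carry over. Pictures are saved under pics/ and viewed, about 8 in all and at most 12, crops included, and the job is handed in when it is done.

Besides the shell and the picture viewer there is one more tool, called after "Call:" by a JSON object that holds its "api" and its "payload". play_rows: Moves the arm, as the interface text tells. Shift numbers are shares of 0.05 m and turn numbers shares of 180 degrees, none past 1 either way. Its arguments: {"type":"object","properties":{"commands":{"type":"array","items":{"type":"object","properties":{"xyz":{"type":"array","items":{"type":"number"}},"twist":{"type":"array","items":{"type":"number"}},"jaw":{"type":"number"}}}},"force":{"type":"number"}},"required":["commands"]}

```bash
mkdir -p pics; cat > h.py <<'E'
import numpy as np, cv2
from workcell import sensors, optics, job, nets
def ray(c,uv,z=0.):
    R=np.array(c['R']);t=np.array(c['t']);o=-R.T@t
    d=R.T@np.array([(uv[0]-c['cx'])/c['fx'],(uv[1]-c['cy'])/c['fy'],1.])
    return o+d*(z-o[2])/d[2]
def snap(n,f):
    c=optics.get_calibration(n);im=optics.read_camera(n)
    cv2.imwrite('pics/'+f,im[:,:,::-1]);return c,im
E
python3 - <<'E'
from h import *
s=sensors.observe();print(s['clock'],s['ee_pos'],s['orientation'])
ims=[]
for n in ['scene','side']:
    c,im=snap(n,n+'0.png')
    for k in ['bottle_orange','bay_orange','bay_blue','bottle_blue','dumbbell','pushup_handle','collar_a','dish']:
        for r in nets.landmark_of(k,n)[:5]:
            print(n,k,round(r['p'],2),np.round(r['position']),np.round(ray(c,r['position']),3)[:2])
E
```

```text
0.0 [0.27124722 0.59008645 0.23020472] [-1.64234985e-04  2.13719509e-01  9.76894576e-01 -9.65602731e-04]
scene bottle_orange 0.78 [321. 189.] [0.393 0.103]
scene bottle_orange 0.77 [286. 215.] [0.507 0.021]
scene bay_orange 0.73 [201. 130.] [ 0.223 -0.319]
scene bay_orange 0.61 [190. 174.] [ 0.415 -0.295]
scene bay_orange 0.58 [214. 243.] [ 0.64  -0.149]
scene bay_blue 0.65 [315. 265.] [0.654 0.13 ]
scene bottle_blue 0.66 [315. 262.] [0.646 0.129]
scene bottle_blue 0.59 [284. 217.] [0.516 0.018]
scene dumbbell 0.68 [423. 266.] [0.599 0.404]
scene pushup_handle 0.89 [130. 211.] [ 0.584 -0.416]
scene collar_a 0.6 [381. 212.] [0.444 0.283]
scene dish 0.97 [243. 299.] [ 0.787 -0.031]
side bottle_orange 0.78 [206. 221.] [0.385 0.118]
side bottle_orange 0.7 [266. 221.] [0.489 0.022]
side bay_orange 0.94 [367. 231.] [ 0.637 -0.162]
side bay_orange 0.74 [286. 382.] [ 0.23  -0.324]
side bay_blue 0.75 [285. 178.] [0.651 0.128]
side bottle_blue 0.67 [287. 176.] [0.663 0.136]
side dumbbell 0.69 [210. 149.] [0.597 0.392]
side pushup_handle 0.73 [449. 309.] [ 0.569 -0.416]
side collar_a 0.87 [186. 184.] [0.437 0.283]
side collar_a 0.86 [342. 312.] [ 0.411 -0.285]
side collar_a 0.61 [448. 309.] [ 0.568 -0.414]
side dish 0.64 [367. 184.] [ 0.793 -0.035]
```

View pics/scene0.png

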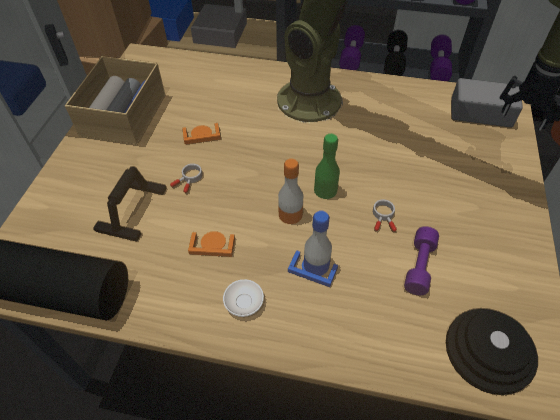

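View pics/side0.png

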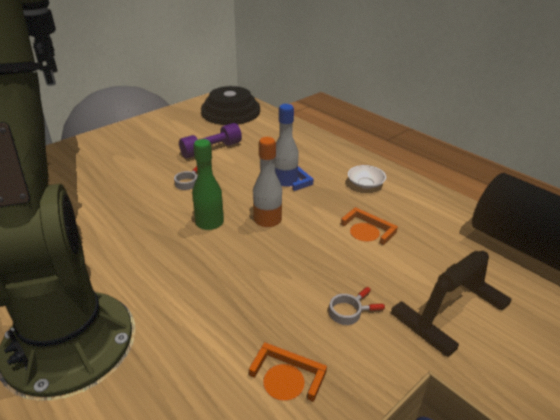

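The scene camera looks back at the robot, so image right is the robot's left. The orange bottle is at scene pixel (290,215), with the green look-alike at (327,190). The target bay is the one at (213,243), about (0.64,-0.155). The other orange bay, at (202,132), is farther right. Next I'll measure the bay yaw and refine the bottle position in rectified views.

```bash
cat > rect.py <<'E'
from h import *
def rectify(im,c,x0,y0,z,size=0.3,s=1000):
    # top-down map: col = (y0+size/2 - y)*s, row = (x0+size/2 - x)*s
    n=int(size*s);jj,ii=np.meshgrid(np.arange(n),np.arange(n))
    X=np.stack([x0+size/2-ii/s,y0+size/2-jj/s,np.full(ii.shape,z)],-1)
    p=X@np.array(c['R']).T+np.array(c['t'])
    return cv2.remap(im,(p[...,0]/p[...,2]*c['fx']+c['cx']).astype('f4'),(p[...,1]/p[...,2]*c['fy']+c['cy']).astype('f4'),cv2.INTER_LINEAR)
E
python3 - <<'E'
from rect import *
out=[]
for n in ['scene','side']:
    c=optics.get_calibration(n);im=cv2.imread(f'pics/{n}0.png')
    a=rectify(im,c,.64,-.155,0.02,.2,1500);b=rectify(im,c,.64,-.155,0,.2,1500)
    for q in (a,b):
        cv2.line(q,(150,0),(150,299),(255,255,255),1);cv2.line(q,(0,150),(299,150),(255,255,255),1)
    out.append(np.hstack([a,b]))
    # disc: orange at z=0
    for k,(x0,y0) in {'bot':(.5,.02)}.items():
        pass
    r=nets.regions_of('bottle_orange',n)
    for q in r[:3]: print(n,q['p'],q['extent'])
cv2.imwrite('pics/bay.png',np.vstack(out))
E
```

```text
scene 0.9 [326.4, 165.9, 30.5, 66.1]
scene 0.63 [286.6, 192.1, 28.5, 62.6]
scene 0.54 [244.2, 298.4, 42.2, 39.5]
side 0.91 [207.6, 185.3, 30.3, 94.4]
side 0.71 [269.1, 182.7, 27.5, 89.7]
```

View pics/bay.png

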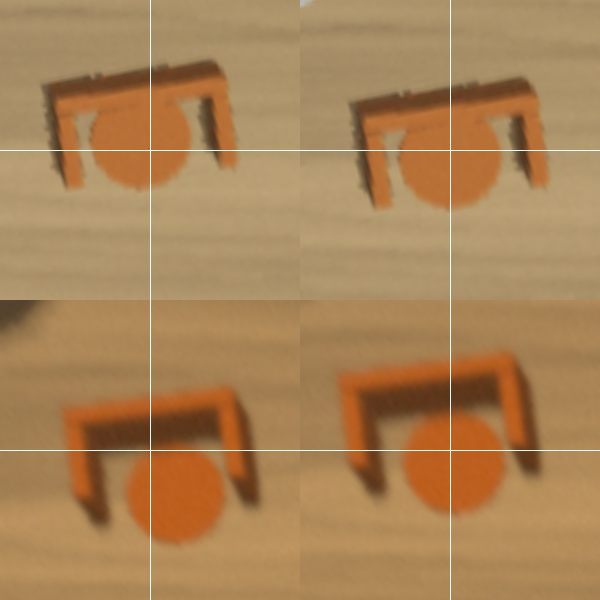

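Bay origin is about (0.6335,-0.1565) with yaw about +0.13 rad: the rails run up to the right in the rectified view, and the disc is centred within a few mm in both views. Next, triangulate the bottle's cap and base band for an accurate start position.

```bash
cat >> h.py <<'E'
def blobs(im,lo=4,hi=16,smin=150,vmin=60):
    m=cv2.inRange(cv2.cvtColor(im,cv2.COLOR_BGR2HSV),(lo,smin,vmin),(hi,255,255))
    n,_,st,ce=cv2.connectedComponentsWithStats(m)
    return [(st[i,4],ce[i],st[i,:4]) for i in range(1,n) if st[i,4]>25]
def tri(cs,uvs):
    A=[];b=[]
    for c,uv in zip(cs,uvs):
        R=np.array(c['R']);t=np.array(c['t']);o=-R.T@t
        d=R.T@np.array([(uv[0]-c['cx'])/c['fx'],(uv[1]-c['cy'])/c['fy'],1.]);d/=np.linalg.norm(d)
        P=np.eye(3)-np.outer(d,d);A.append(P);b.append(P@o)
    return np.linalg.solve(sum(A),sum(b))
E
python3 - <<'E'
from h import *
for n,(u0,u1,v0,v1) in {'scene':(265,315,150,235),'side':(240,300,125,235)}.items():
    im=cv2.imread(f'pics/{n}0.png')[v0:v1,u0:u1]
    for a,ce,st in blobs(im): print(n,a,ce+[u0,v0],st+[u0,v0,0,0])
E
```

```text
scene 251 [290.67330677 168.32669323] [284 159  15  20]
scene 221 [290.06334842 216.81900452] [279 209  24  15]
side 350 [266.70571429 147.26      ] [259 136  17  24]
side 451 [267.34368071 216.86252772] [253 206  29  21]
```

```bash
python3 - <<'E'
from h import *
from scipy.spatial.transform import Rotation as Ro
cs=[optics.get_calibration(n) for n in('scene','side')]
print('cap',tri(cs,[(290.7,168.3),(266.7,147.3)]),'green base?',)
for c,uv in zip(cs,[(290.7,168.3),(266.7,147.3)]): print(ray(c,uv,.197))
q=sensors.observe()['orientation'];print(Ro.from_quat(q,scalar_first=True).as_matrix().round(3))
print(sensors.observe()['clock'])
E
```

```text
cap [0.50204479 0.03226335 0.18873507] green base?
[0.50957652 0.03368201 0.197     ]
[0.49226784 0.02100409 0.197     ]
[[-0.909  0.418  0.   ]
 [ 0.418  0.909  0.   ]
 [-0.     0.    -1.   ]]
1.0
```

```bash
cat > plan.py <<'E'
from h import *
from scipy.spatial.transform import Rotation as Ro
def goal(yaw,tilt,flip=1):
    "fingers point horizontally along yaw, tilted from straight down by tilt (rad)"
    h=np.array([np.cos(yaw),np.sin(yaw),0]);z=np.sin(tilt)*h+np.array([0,0,-np.cos(tilt)])
    y=flip*np.array([-np.sin(yaw),np.cos(yaw),0]);return np.stack([np.cross(y,z),y,z],1)
def plan(p,R,n):
    s=sensors.observe();p0=np.array(s['ee_pos']);R0=Ro.from_quat(s['orientation'],scalar_first=True)
    rv=(R0.inv()*Ro.from_matrix(R)).as_rotvec();S=np.zeros((3,3))
    for k in range(n): S+=(R0*Ro.from_rotvec(rv*k/n)).as_matrix()
    d=np.linalg.solve(S,np.array(p)-p0)
    print('t',round(s['clock'],2),'at',p0.round(4),'F',np.round(s['wrist_force'],2),'q',np.round(s['qpos'],2),'w',round(s['gripper_width'],3))
    print('rows',n,'xyz',(d/.05).round(3).tolist(),'twist',(rv/n/np.pi).round(4).tolist(),'deg/row',np.degrees(np.linalg.norm(rv))/n)
E
python3 - <<'E'
from plan import *
plan([.5,.13,.27],goal(-np.pi/2,np.pi/4,1),16)
plan([.5,.13,.27],goal(-np.pi/2,np.pi/4,-1),16)
E
```

```text
t 1.0 at [0.2715 0.5906 0.2314] F [0.17 1.26 0.15] q [-1.13  0.32 -0.07  1.45  0.02  1.37 -0.06] w 0.086
rows 16 xyz [-0.656, -0.106, 0.209] twist [0.0089, -0.0139, 0.0214] deg/row 4.867289865906208
t 1.0 at [0.2715 0.5906 0.2314] F [0.17 1.26 0.15] q [-1.13  0.32 -0.07  1.45  0.02  1.37 -0.06] w 0.086
rows 16 xyz [0.012, -0.759, 0.069] twist [0.0155, 0.0099, -0.0374] deg/row 7.512306263126764
```

Call:
{"api": "play_rows", "payload": {"commands": [{"xyz":[-0.656,-0.106,0.209],"twist":[0.0089,-0.0139,0.0214],"jaw":0},{"xyz":[-0.656,-0.106,0.209],"twist":[0.0089,-0.0139,0.0214],"jaw":0},{"xyz":[-0.656,-0.106,0.209],"twist":[0.0089,-0.0139,0.0214],"jaw":0},{"xyz":[-0.656,-0.106,0.209],"twist":[0.0089,-0.0139,0.0214],"jaw":0},{"xyz":[-0.656,-0.106,0.209],"twist":[0.0089,-0.0139,0.0214],"jaw":0},{"xyz":[-0.656,-0.106,0.209],"twist":[0.0089,-0.0139,0.0214],"jaw":0},{"xyz":[-0.656,-0.106,0.209],"twist":[0.0089,-0.0139,0.0214],"jaw":0},{"xyz":[-0.656,-0.106,0.209],"twist":[0.0089,-0.0139,0.0214],"jaw":0}]}}

```text
clock: 1.8
ee_pos: [0.4533, 0.3867, 0.1961]
orientation: [0.148, 0.464, 0.861, -0.146]
wrist_force: [0.6, -0.1, -0.7]
gripper_width: 0.0427
```

```bash
python3 - <<'E'
from plan import *
plan([.5,.13,.27],goal(-np.pi/2,np.pi/4,1),10)
E
```

```text
t 1.8 at [0.4533 0.3867 0.1961] F [ 0.62 -0.09 -0.69] q [-1.06  0.39  0.15  1.5   0.28  1.51 -0.39] w 0.043
rows 10 xyz [-0.52, -0.078, 0.17] twist [0.0071, -0.0108, 0.0168] deg/row 3.8156381050946164
```

```bash
python3 - <<'E'
from plan import *
plan([.5,.26,.28],goal(-np.pi/2,np.pi/4,1),6)
E
```

```text
t 1.8 at [0.4533 0.3867 0.1961] F [ 0.62 -0.09 -0.69] q [-1.06  0.39  0.15  1.5   0.28  1.51 -0.39] w 0.043
rows 6 xyz [-0.538, -0.013, 0.01] twist [0.0118, -0.018, 0.028] deg/row 6.359396841824361
```

Call:
{"api": "play_rows", "payload": {"commands": [{"xyz":[-0.54,-0.01,0.01],"twist":[0.0118,-0.018,0.028],"jaw":0},{"xyz":[-0.54,-0.01,0.01],"twist":[0.0118,-0.018,0.028],"jaw":0},{"xyz":[-0.54,-0.01,0.01],"twist":[0.0118,-0.018,0.028],"jaw":0},{"xyz":[-0.54,-0.01,0.01],"twist":[0.0118,-0.018,0.028],"jaw":0},{"xyz":[-0.54,-0.01,0.01],"twist":[0.0118,-0.018,0.028],"jaw":0},{"xyz":[-0.54,-0.01,0.01],"twist":[0.0118,-0.018,0.028],"jaw":0}]}}

```text
clock: 2.4
ee_pos: [0.5015, 0.253, 0.2829]
orientation: [0.274, 0.66, 0.642, -0.276]
wrist_force: [0.5, -0.1, 0.2]
gripper_width: 0.0426
```

```bash
python3 - <<'E'
from plan import *
plan([.5,.14,.27],goal(-np.pi/2,np.pi/4,1),5)
E
```

```text
t 2.4 at [0.5015 0.253  0.2829] F [ 0.49 -0.07  0.18] q [-1.06  0.51  0.34  1.34  0.42  1.87 -0.73] w 0.043
rows 5 xyz [-0.28, 0.0, 0.359] twist [-0.0008, 0.0009, -0.0014] deg/row 0.3357356175505682
```

Call:
{"api": "play_rows", "payload": {"commands": [{"xyz":[-0.28,0,0.36],"twist":[0,0,0],"jaw":0},{"xyz":[-0.28,0,0.36],"twist":[0,0,0],"jaw":0},{"xyz":[-0.28,0,0.36],"twist":[0,0,0],"jaw":0},{"xyz":[-0.28,0,0.36],"twist":[0,0,0],"jaw":0},{"xyz":[-0.28,0,0.36],"twist":[0,0,0],"jaw":0}]}}

```text
clock: 2.9
ee_pos: [0.5005, 0.1384, 0.27]
orientation: [0.275, 0.661, 0.642, -0.275]
wrist_force: [0.5, -0.7, -0.3]
gripper_width: 0.0426
```

```bash
python3 - <<'E'
from plan import *
plan([.5,.11,.02],goal(-np.pi/2,np.pi/4,1),10)
snap('scene','s1.png')
E
```

```text
t 2.9 at [0.5005 0.1384 0.27  ] F [ 0.48 -0.69 -0.29] q [-1.01  0.35  0.38  1.58  0.5   1.74 -0.69] w 0.043
rows 10 xyz [0.316, -0.003, 0.391] twist [-0.0003, 0.0004, -0.0008] deg/row 0.16994998874330133
```

View pics/s1.png

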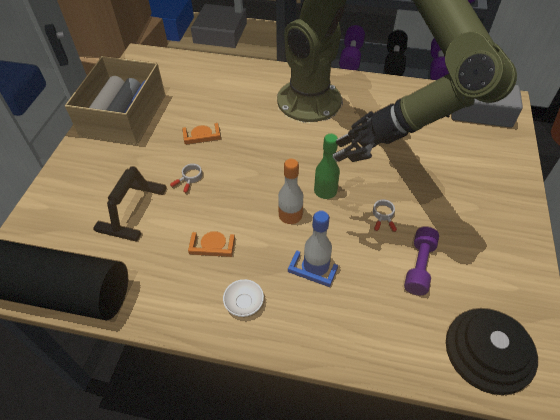

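The arm stands out to the robot's left, with the gripper at (375,135), clear of the bottles. Descending between green and blue.

Call:
{"api": "play_rows", "payload": {"commands": [{"xyz":[0.35,0,0.4],"twist":[0,0,0],"jaw":0},{"xyz":[0.35,0,0.4],"twist":[0,0,0],"jaw":0},{"xyz":[0.35,0,0.35],"twist":[0,0,0],"jaw":0},{"xyz":[0.35,0,0.35],"twist":[0,0,0],"jaw":0},{"xyz":[0.35,0,0.35],"twist":[0,0,0],"jaw":0},{"xyz":[0.35,0,0.35],"twist":[0,0,0],"jaw":0}]}}

```text
clock: 3.55
ee_pos: [0.5049, 0.1285, 0.1174]
orientation: [0.274, 0.666, 0.639, -0.27]
wrist_force: [0.3, 0.1, -0.1]
gripper_width: 0.0429
```

```bash
python3 - <<'E'
from plan import *
plan([.5,.112,.02],goal(-np.pi/2,np.pi/4,1),5)
a=snap('scene','a.png')[1];b=snap('side','b.png')[1]
cv2.imwrite('pics/s2.png',np.hstack([a[100:400,180:560],b[60:360,100:480]])[:,:,::-1])
E
```

```text
t 3.55 at [0.5049 0.1285 0.1174] F [ 0.31  0.11 -0.1 ] q [-0.97  0.5   0.36  1.71  0.45  1.48 -0.82] w 0.043
rows 5 xyz [0.229, -0.023, 0.321] twist [-0.0006, 0.0004, -0.0024] deg/row 0.4445073973688993
```

View pics/s2.png

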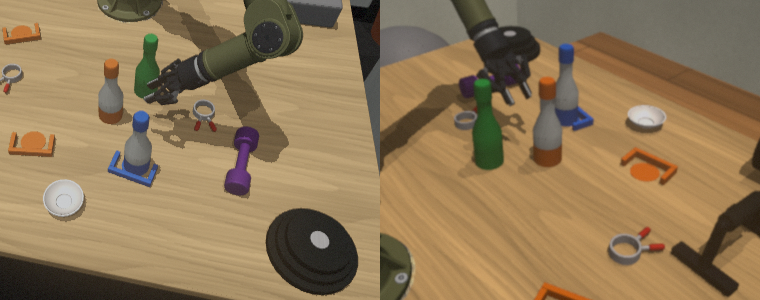

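Gripper is between green and blue with clear gaps; the collar is well beneath the forearm.

Call:
{"api": "play_rows", "payload": {"commands": [{"xyz":[0.22,-0.02,0.31],"twist":[0,0,-0.0024],"jaw":0},{"xyz":[0.22,-0.02,0.31],"twist":[0,0,-0.0024],"jaw":0},{"xyz":[0.22,-0.02,0.31],"twist":[0,0,-0.0024],"jaw":0},{"xyz":[0.22,-0.02,0.31],"twist":[0,0,-0.0024],"jaw":0},{"xyz":[0.22,-0.02,0.31],"twist":[0,0,-0.0024],"jaw":0}]}}

```text
clock: 4.15
ee_pos: [0.5034, 0.1149, 0.027]
orientation: [0.27, 0.654, 0.652, -0.273]
wrist_force: [-0.3, -0.7, 1.1]
gripper_width: 0.043
```

```bash
python3 - <<'E'
from plan import *
plan([.502,.075,.02],goal(-np.pi/2,np.pi/4,1),5)
b=snap('wrist','w.png')[1];a=snap('side','b.png')[1]
cv2.imwrite('pics/s3.png',np.hstack([a[60:360,100:480],b[:,80:480][::1][:300]])[:,:,::-1])
E
```

```text
t 4.15 at [0.5034 0.1149 0.027 ] F [-0.28 -0.7   1.07] q [-0.95  0.61  0.34  1.77  0.44  1.32 -0.84] w 0.043
rows 5 xyz [-0.093, -0.005, 0.133] twist [-0.0003, 0.0002, -0.0] deg/row 0.056972924553085356
```

View pics/s3.png

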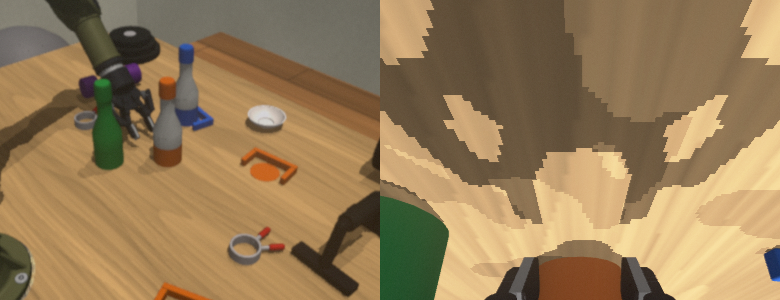

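The wrist view shows the orange body centred between the fingers at (580,280), with green clear on the left. Starting a gentle push along -y.

Call:
{"api": "play_rows", "payload": {"commands": [{"xyz":[-0.09,0,0.13],"jaw":0,"twist":[0,0,0]},{"xyz":[-0.09,0,0.13],"jaw":0,"twist":[0,0,0]},{"xyz":[-0.09,0,0.13],"jaw":0,"twist":[0,0,0]},{"xyz":[-0.09,0,0.13],"jaw":0,"twist":[0,0,0]},{"xyz":[-0.09,0,0.13],"jaw":0,"twist":[0,0,0]},{"xyz":[-0.12,0,0.12],"jaw":0,"twist":[0,0,0]},{"xyz":[-0.12,0,0.12],"jaw":0,"twist":[0,0,0]},{"xyz":[-0.12,0,0.12],"jaw":0,"twist":[0,0,0]}]}}

```text
clock: 5.05
ee_pos: [0.5048, 0.0474, 0.0233]
orientation: [0.27, 0.654, 0.652, -0.271]
wrist_force: [0.6, 2.1, 0.7]
gripper_width: 0.0428
```

```bash
cat > bot.py <<'E'
from plan import *
BX,BY,BW=.6335,-.1565,.13
def caploc(guess):
    cs=[];uv=[]
    for n in('scene','side'):
        c,im=snap(n,f'l_{n}.png')
        p=np.array(c['R'])@np.array([*guess,.19])+np.array(c['t']);e=np.array([p[0]/p[2]*c['fx']+c['cx'],p[1]/p[2]*c['fy']+c['cy']])
        bl=[b for b in blobs(im[:,:,::-1].copy()) if np.linalg.norm(b[1]-e)<30]
        if not bl: print('no cap',n);continue
        b=min(bl,key=lambda b:np.linalg.norm(b[1]-e));cs.append(c);uv.append(b[1]);print(n,b[0],b[1].round(1),ray(c,b[1],.193).round(4))
    if len(cs)==2:
        X=tri(cs,uv);print('cap',X.round(4))
        d=X[:2]-[BX,BY];print('bay frame',np.round([d[0]*np.cos(BW)+d[1]*np.sin(BW),-d[0]*np.sin(BW)+d[1]*np.cos(BW)],4))
E
python3 - <<'E'
from bot import *
plan([.502,0,.02],goal(-np.pi/2,np.pi/4,1),5)
caploc([.502,.01])
E
```

```text
t 5.05 at [0.5048 0.0474 0.0233] F [0.56 2.07 0.67] q [-0.9   0.56  0.38  1.87  0.49  1.23 -0.81] w 0.043
rows 5 xyz [-0.125, -0.011, 0.143] twist [-0.0001, -0.0, -0.0002] deg/row 0.032350797665590625
scene 245 [284.4 167.9] [0.5077 0.0174 0.193 ]
side 346 [273.4 150.4] [0.4987 0.0068 0.193 ]
cap [0.5045 0.0154 0.188 ]
bay frame [-0.1057  0.1871]
```

Call:
{"api": "play_rows", "payload": {"commands": [{"xyz":[-0.13,0,0.14],"jaw":0,"twist":[0,0,0]},{"xyz":[-0.13,0,0.14],"jaw":0,"twist":[0,0,0]},{"xyz":[-0.13,0,0.14],"jaw":0,"twist":[0,0,0]},{"xyz":[-0.13,0,0.14],"jaw":0,"twist":[0,0,0]},{"xyz":[-0.13,0,0.14],"jaw":0,"twist":[0,0,0]},{"xyz":[-0.14,0,0.14],"jaw":0,"twist":[0,0,0]},{"xyz":[-0.14,0,0.14],"jaw":0,"twist":[0,0,0]},{"xyz":[-0.14,0,0.14],"jaw":0,"twist":[0,0,0]},{"xyz":[-0.14,0,0.14],"jaw":0,"twist":[0,0,0]}]}}

```text
clock: 6.05
ee_pos: [0.5063, -0.0448, 0.0224]
orientation: [0.271, 0.654, 0.653, -0.269]
wrist_force: [0.9, 3.3, 2.0]
gripper_width: 0.0426
```

```bash
python3 - <<'E'
from bot import *
plan([.507,-.138,.02],goal(-np.pi/2,np.pi/4,1),10)
caploc([.505,-.07])
E
```

```text
t 6.05 at [ 0.5063 -0.0448  0.0224] F [0.85 3.27 1.99] q [-0.82  0.51  0.44  1.98  0.57  1.11 -0.76] w 0.043
rows 10 xyz [-0.129, 0.001, 0.135] twist [0.0001, -0.0001, -0.0001] deg/row 0.021944269279994016
scene 242 [248.6 163. ] [ 0.5094 -0.0747  0.193 ]
side 401 [304.6 167.1] [ 0.5003 -0.0849  0.193 ]
cap [ 0.506  -0.0773  0.1879]
bay frame [-0.1162  0.095 ]
```

Call:
{"api": "play_rows", "payload": {"commands": [{"xyz":[-0.13,0,0.14],"jaw":0,"twist":[0,0,0]},{"xyz":[-0.13,0,0.14],"jaw":0,"twist":[0,0,0]},{"xyz":[-0.13,0,0.14],"jaw":0,"twist":[0,0,0]},{"xyz":[-0.13,0,0.14],"jaw":0,"twist":[0,0,0]},{"xyz":[-0.13,0,0.14],"jaw":0,"twist":[0,0,0]},{"xyz":[-0.13,0,0.14],"jaw":0,"twist":[0,0,0]},{"xyz":[-0.13,0,0.13],"jaw":0,"twist":[0,0,0]},{"xyz":[-0.13,0,0.13],"jaw":0,"twist":[0,0,0]},{"xyz":[-0.1,0,0.1],"jaw":0,"twist":[0,0,0]},{"xyz":[-0.06,0,0.06],"jaw":0,"twist":[0,0,0]}]}}

```text
clock: 7.15
ee_pos: [0.5061, -0.1396, 0.0202]
orientation: [0.271, 0.654, 0.653, -0.269]
wrist_force: [-0.4, 3.4, 3.6]
gripper_width: 0.0429
```

```bash
python3 - <<'E'
from bot import *
plan([.507,-.138,.02],goal(-np.pi/2,np.pi/4,1),10)
caploc([.505,-.16])
E
```

```text
t 7.15 at [ 0.5061 -0.1396  0.0202] F [-0.38  3.42  3.63] q [-0.72  0.48  0.51  2.05  0.65  0.99 -0.69] w 0.043
rows 10 xyz [0.002, 0.002, -0.002] twist [0.0001, -0.0, -0.0001] deg/row 0.020807265775001763
scene 240 [212.8 157.7] [ 0.5097 -0.169   0.193 ]
side 462 [338.9 186. ] [ 0.5002 -0.1766  0.193 ]
cap [ 0.5057 -0.1714  0.1882]
bay frame [-0.1286  0.0018]
```

The bottle is at (0.506,-0.173), on the bay axis (bay y about 2 mm) and upright. Back off, lift, and go round behind it.

Call:
{"api": "play_rows", "payload": {"commands": [{"xyz":[0.4,0,-0.4],"jaw":0,"twist":[0,0,0]},{"xyz":[0.4,0,-0.4],"jaw":0,"twist":[0,0,0]},{"xyz":[0.2,0,-0.6],"jaw":0,"twist":[0,0,0]},{"xyz":[-0.5,0,-0.7],"jaw":0,"twist":[0,0,0]},{"xyz":[-0.5,0,-0.6],"jaw":0,"twist":[0,0,0]},{"xyz":[-0.5,0,-0.6],"jaw":0,"twist":[0,0,0]},{"xyz":[-0.5,0,-0.6],"jaw":0,"twist":[0,0,0]}]}}

```text
clock: 7.95
ee_pos: [0.4979, -0.039, 0.1919]
orientation: [0.267, 0.652, 0.651, -0.281]
wrist_force: [1.5, 0.4, 0.1]
gripper_width: 0.043
```

```bash
python3 - <<'E'
from bot import *
for f in(1,-1): plan([.43,-.16,.29],goal(.13,np.pi/4,f),14)
E
```

```text
t 7.95 at [ 0.4979 -0.039   0.1919] F [1.46 0.36 0.11] q [-0.87  0.25  0.47  1.89  0.61  1.44 -0.61] w 0.043
rows 14 xyz [-0.14, -0.218, -0.054] twist [-0.0279, -0.0001, -0.0271] deg/row 6.99871454944825
t 7.95 at [ 0.4979 -0.039   0.1919] F [1.46 0.36 0.11] q [-0.87  0.25  0.47  1.89  0.61  1.44 -0.61] w 0.043
rows 14 xyz [-0.244, 0.088, -0.126] twist [-0.0001, 0.0294, 0.0357] deg/row 8.319897462806267
```

Call:
{"api": "play_rows", "payload": {"commands": [{"xyz":[-0.5,0.1,-0.6],"jaw":0,"twist":[0,0,0]},{"xyz":[-0.5,-0.1,-0.6],"jaw":0,"twist":[0,0,0]},{"xyz":[-0.3,0,-0.3],"jaw":0,"twist":[0,0,0]}]}}

```text
clock: 8.25
ee_pos: [0.4984, -0.0316, 0.2952]
orientation: [0.267, 0.653, 0.651, -0.282]
wrist_force: [0.5, -0.5, -0.4]
gripper_width: 0.0428
```

```bash
python3 - <<'E'
from bot import *
plan([.44,-.16,.29],goal(.13,np.pi/4,1),14)
E
```

```text
t 8.25 at [ 0.4984 -0.0316  0.2952] F [ 0.48 -0.53 -0.36] q [-0.9   0.15  0.47  1.77  0.64  1.63 -0.51] w 0.043
rows 14 xyz [-0.05, -0.213, 0.064] twist [-0.0279, -0.0002, -0.0271] deg/row 7.0069359842938415
```

Call:
{"api": "play_rows", "payload": {"commands": [{"xyz":[-0.05,-0.21,0.064],"jaw":0,"twist":[-0.028,0,-0.027]},{"xyz":[-0.05,-0.21,0.064],"jaw":0,"twist":[-0.028,0,-0.027]},{"xyz":[-0.05,-0.21,0.064],"jaw":0,"twist":[-0.028,0,-0.027]},{"xyz":[-0.05,-0.21,0.064],"jaw":0,"twist":[-0.028,0,-0.027]},{"xyz":[-0.05,-0.21,0.064],"jaw":0,"twist":[-0.028,0,-0.027]},{"xyz":[-0.05,-0.21,0.064],"jaw":0,"twist":[-0.028,0,-0.027]},{"xyz":[-0.05,-0.21,0.064],"jaw":0,"twist":[-0.028,0,-0.027]}]}}

```text
clock: 8.95
ee_pos: [0.4637, -0.0566, 0.2904]
orientation: [0.332, 0.43, 0.82, -0.179]
wrist_force: [-1.3, -0.8, 0.7]
gripper_width: 0.0424
```

```bash
python3 - <<'E'
from bot import *
plan([.43,-.17,.29],goal(.13,np.pi/4,1),8)
E
```

```text
t 8.95 at [ 0.4637 -0.0566  0.2904] F [-1.27 -0.77  0.65] q [-0.43 -0.29 -0.07  2.16  0.79  1.29 -0.13] w 0.042
rows 8 xyz [-0.042, -0.305, 0.045] twist [-0.0309, -0.0006, -0.0309] deg/row 7.870677024539469
```

Joint 2 is nearly at its limit (-0.29 of -0.3), so the outward-tilted pose is infeasible this close in. I'll fit a kinematic model to the poses logged so far and use it to find a feasible push.

```bash
cat > kin.py <<'E'
import numpy as np, itertools
from scipy.optimize import least_squares
from scipy.spatial.transform import Rotation as Ro
D=[([-1.126,.321,-.07,1.45,.023,1.371,-.057],[.2712,.5905,.2308],[-.0002,.2137,.9769,-.001]),
([-1.06,.39,.15,1.5,.28,1.51,-.39],[.4533,.3867,.1961],[.148,.464,.861,-.146]),
([-1.06,.51,.34,1.34,.42,1.87,-.73],[.5015,.253,.2829],[.274,.66,.642,-.276]),
([-1.01,.35,.38,1.58,.5,1.74,-.69],[.5005,.1384,.27],[.275,.661,.642,-.275]),
([-.97,.5,.36,1.71,.45,1.48,-.82],[.5049,.1285,.1174],[.274,.666,.639,-.27]),
([-.95,.61,.34,1.77,.44,1.32,-.84],[.5034,.1149,.027],[.27,.654,.652,-.273]),
([-.9,.56,.38,1.87,.49,1.23,-.81],[.5048,.0474,.0233],[.27,.654,.652,-.271]),
([-.82,.51,.44,1.98,.57,1.11,-.76],[.5063,-.0448,.0224],[.271,.654,.653,-.269]),
([-.72,.48,.51,2.05,.65,.99,-.69],[.5061,-.1396,.0202],[.271,.654,.653,-.269]),
([-.87,.25,.47,1.89,.61,1.44,-.61],[.4979,-.039,.1919],[.267,.652,.651,-.281]),
([-.43,-.29,-.07,2.16,.79,1.29,-.13],[.4637,-.0566,.2904],[.332,.43,.82,-.179])]
LIM=np.array([[-2.86,2.86],[-.3,2.09],[-1.38,1.24],[.06,2.45],[-1.56,4.7],[.09,2.05],[-2.69,2.69]])
def rot(ax,a): return Ro.from_euler(ax,a).as_matrix()
def fk(q,s,P):
    R=np.eye(3);p=np.array([0,0,P[0]])
    for i,(ax,off) in enumerate(zip('zyzyzyz',[None,P[1:3],None,P[3:5],None,P[5:7],None])):
        if off is None: R=R@rot(ax,s[i]*q[i]); 
        else: R=R@rot(ax,s[i]*q[i])
        if i==0: p=p+R@[P[7],0,0]
        if off is not None: p=p+R@[off[0],0,off[1]]
    return p,R@rot('z',P[8])
def fit():
    best=None
    for s in itertools.product([1,-1],repeat=4):
        S=[s[0],1,s[1],1,s[2],1,s[3]]
        f=lambda P:np.concatenate([np.concatenate([fk(q,S,P)[0]-p,.3*(fk(q,S,P)[1]-Ro.from_quat(o,scalar_first=True).as_matrix()).ravel()]) for q,p,o in D])
        for y0 in(0,1.57,-1.57,3.1):
            r=least_squares(f,[.3,0,.4,0,.4,0,.25,0,y0])
            if best is None or r.cost<best[0]: best=(r.cost,S,r.x,f(r.x))
    return best
if __name__=='__main__':
    b=fit();print(b[0],b[1],b[2].round(3),np.abs(b[3]).max())
E
python3 kin.py
```

```text
0.0007736379528032575 [-1, 1, -1, 1, -1, 1, -1] [ 2.560e-01 -1.500e-02  4.930e-01 -5.000e-03  5.180e-01 -1.400e-02
  3.990e-01  1.000e-03  1.572e+00] 0.024846921879673967
```

```bash
cat > feas.py <<'E'
from kin import *
from plan import goal
S=[-1,1,-1,1,-1,1,-1];P=[.256,-.015,.493,-.005,.518,-.014,.399,.001,1.5708]
rng=np.random.default_rng(0);m=.03
def ik(p,R,seeds=8):
    best=(9,None)
    for k in range(seeds):
        q0=rng.uniform(LIM[:,0]+m,LIM[:,1]-m)
        if k<3:q0=np.array(D[[10,8,5][k]][0]); q0=np.clip(q0,LIM[:,0]+m+.01,LIM[:,1]-m-.01)
        r=least_squares(lambda q:np.r_[fk(q,S,P)[0]-p,.3*(fk(q,S,P)[1]-R).ravel()],q0,bounds=(LIM[:,0]+m,LIM[:,1]-m),max_nfev=60)
        if r.cost<best[0]:best=(r.cost,r.x)
        if best[0]<1e-6:break
    return best
if __name__=='__main__':
    for x in(.46,.5,.54,.59):
        for tilt in(25,35,45):
            o=[]
            for yaw in(.13,-.3,-.7,-1.1,.6):
                for f in(1,-1):
                    c,q=ik(np.array([x,-.165+(x-.57)*.13,.02]),goal(yaw,np.radians(tilt),f),6);o.append('%5.0f'%(1e3*np.sqrt(2*c)))
            print(x,tilt,*o)
E
python3 feas.py
```

```text
0.46 25     0     0    10    10     0     0     0    29    18     0
0.46 35    41    23    60    60    42    47     0     0    76     0
0.46 45    52    52   103   103    79    80    10    10    39     0
0.5 25     0     0     0     0     0     0     0     9     0     0
0.5 35    21     3    36    36    14    28     0     0     0     0
0.5 45    80    34    71    71    49    49     0     0     0     0
0.54 25     0     0     0     0     0     0     0     0     0     0
0.54 35     0     0    13    13     0    12     0     0     0     0
0.54 45    12    12    39    39    18    18     0     0     0     0
0.59 25     0     0     0     0     0     0     0     0     0     0
0.59 35     0     0     0     0     0     0     0     0     0     0
0.59 45     0     0     4     4     0     0     0     0     0     0
```

```bash
python3 - <<'E'
from feas import *
def pt(x): return -.165+(x-.57)*.13
for f in(1,-1):
    for x,z,t in[(.44,.27,20),(.44,.15,20),(.44,.024,15),(.44,.024,20),(.44,.024,25),(.46,.024,28),(.48,.024,30),(.5,.024,30),(.52,.024,33),(.55,.024,35),(.59,.024,38)]:
        c,q=ik(np.array([x,pt(x),z]),goal(.13,np.radians(t),f),10)
        print(f,x,z,t,round(1e3*np.sqrt(2*c),1),q.round(2))
E
```

```text
1 0.44 0.27 20 11.5 [ 0.58 -0.27 -0.    2.02 -0.25  1.16  2.35]
1 0.44 0.15 20 0.0 [-0.04 -0.27  0.52  2.23 -0.09  0.86  2.23]
1 0.44 0.024 15 0.0 [-0.74 -0.05  1.21  2.32 -0.17  0.63  2.3 ]
1 0.44 0.024 20 0.0 [-0.73 -0.17  1.21  2.38 -0.09  0.54  2.27]
1 0.44 0.024 25 1.2 [-0.22 -0.09  0.79  2.42 -0.46  0.5   2.66]
1 0.46 0.024 28 6.0 [-0.61 -0.12  1.16  2.42 -0.47  0.44  2.66]
1 0.48 0.024 30 9.1 [-0.7  -0.13  1.21  2.42 -0.5   0.4   2.66]
1 0.5 0.024 30 11.2 [ 1.89  0.19 -1.35  2.38 -0.43  0.35  2.66]
1 0.52 0.024 33 7.5 [ 1.87  0.27 -1.35  2.39 -0.41  0.27  2.66]
1 0.55 0.024 35 0.0 [ 1.78  0.3  -1.3   2.38 -0.42  0.21  2.66]
1 0.59 0.024 38 0.0 [ 1.75  0.6  -1.35  2.34  0.99  0.19  1.37]
-1 0.44 0.27 20 11.5 [ 0.58 -0.27 -0.    2.02 -0.25  1.16 -0.79]
-1 0.44 0.15 20 0.0 [ 0.18 -0.24  0.33  2.23 -0.17  0.87 -0.83]
-1 0.44 0.024 15 0.0 [ 0.29  0.    0.22  2.3  -0.26  0.64 -0.74]
-1 0.44 0.024 20 0.0 [ 0.3  -0.03  0.25  2.36 -0.39  0.58 -0.58]
-1 0.44 0.024 25 0.0 [ 0.65 -0.05 -0.02  2.41 -0.6   0.54 -0.33]
-1 0.46 0.024 28 0.0 [ 0.64 -0.03 -0.03  2.42 -0.73  0.5  -0.22]
-1 0.48 0.024 30 0.0 [ 0.66 -0.   -0.06  2.41 -0.83  0.47 -0.14]
-1 0.5 0.024 30 0.0 [ 0.5   0.03  0.05  2.38 -0.83  0.45 -0.18]
-1 0.52 0.024 33 0.0 [ 0.36  0.06  0.19  2.38 -1.01  0.43 -0.02]
-1 0.55 0.024 35 0.0 [ 0.44  0.1   0.07  2.35 -1.13  0.4   0.08]
-1 0.59 0.024 38 0.0 [ 0.56  0.17 -0.08  2.31 -1.31  0.36  0.23]
```

```bash
python3 - <<'E'
from bot import *
plan([.46,-.12,.27],goal(.13,.09,-1),18)
E
```

```text
t 8.95 at [ 0.4637 -0.0566  0.2904] F [-1.27 -0.77  0.65] q [-0.43 -0.29 -0.07  2.16  0.79  1.29 -0.13] w 0.042
rows 18 xyz [-0.067, 0.016, 0.054] twist [0.0123, 0.0096, 0.0348] deg/row 6.864506928943574
```

Call:
{"api": "play_rows", "payload": {"commands": [{"xyz":[-0.067,0.016,0.054],"twist":[0.0123,0.0096,0.0348],"jaw":-0.4},{"xyz":[-0.067,0.016,0.054],"twist":[0.0123,0.0096,0.0348],"jaw":-0.4},{"xyz":[-0.067,0.016,0.054],"twist":[0.0123,0.0096,0.0348],"jaw":-0.4},{"xyz":[-0.067,0.016,0.054],"twist":[0.0123,0.0096,0.0348],"jaw":-0.4},{"xyz":[-0.067,0.016,0.054],"twist":[0.0123,0.0096,0.0348],"jaw":-0.4},{"xyz":[-0.067,0.016,0.054],"twist":[0.0123,0.0096,0.0348],"jaw":-0.4},{"xyz":[-0.067,0.016,0.054],"twist":[0.0123,0.0096,0.0348],"jaw":-0.4},{"xyz":[-0.067,0.016,0.054],"twist":[0.0123,0.0096,0.0348],"jaw":-0.4},{"xyz":[-0.067,0.016,0.054],"twist":[0.0123,0.0096,0.0348],"jaw":-0.4}]}}

```text
clock: 9.85
ee_pos: [0.4679, -0.1007, 0.2797]
orientation: [0.182, 0.845, 0.496, -0.084]
wrist_force: [0.6, 0.9, -0.4]
gripper_width: 0.0254
```

```bash
python3 - <<'E'
from bot import *
plan([.455,-.15,.265],goal(.13,.09,-1),9)
E
```

```text
t 9.85 at [ 0.4679 -0.1007  0.2797] F [ 0.61  0.91 -0.39] q [-0.25 -0.11  0.1   1.88  0.42  1.41 -0.74] w 0.025
rows 9 xyz [-0.088, 0.065, 0.056] twist [0.0116, 0.01, 0.0331] deg/row 6.565422697079238
```

Call:
{"api": "play_rows", "payload": {"commands": [{"xyz":[-0.088,0.065,0.056],"twist":[0.0116,0.01,0.0331],"jaw":-0.4},{"xyz":[-0.088,0.065,0.056],"twist":[0.0116,0.01,0.0331],"jaw":-0.4},{"xyz":[-0.088,0.065,0.056],"twist":[0.0116,0.01,0.0331],"jaw":-0.4},{"xyz":[-0.088,0.065,0.056],"twist":[0.0116,0.01,0.0331],"jaw":-0.4},{"xyz":[-0.088,0.065,0.056],"twist":[0.0116,0.01,0.0331],"jaw":-0.4},{"xyz":[-0.088,0.065,0.056],"twist":[0.0116,0.01,0.0331],"jaw":-0.4},{"xyz":[-0.088,0.065,0.056],"twist":[0.0116,0.01,0.0331],"jaw":-0.4},{"xyz":[-0.088,0.065,0.056],"twist":[0.0116,0.01,0.0331],"jaw":-0.4},{"xyz":[-0.088,0.065,0.056],"twist":[0.0116,0.01,0.0331],"jaw":-0.4}]}}

```text
clock: 10.75
ee_pos: [0.4475, -0.1544, 0.256]
orientation: [-0.012, 0.998, 0.041, 0.04]
wrist_force: [0.6, -0.2, -0.3]
gripper_width: 0.0258
```

```bash
python3 - <<'E'
from bot import *
plan([.435,-.182,.16],goal(.13,np.radians(19),-1),8)
E
```

```text
t 10.75 at [ 0.4475 -0.1544  0.256 ] F [ 0.61 -0.21 -0.27] q [-0.04 -0.14  0.33  1.89 -0.    1.31 -1.21] w 0.026
rows 8 xyz [-0.083, 0.068, 0.228] twist [-0.0004, 0.0099, -0.002] deg/row 1.8257175282024782
```

Call:
{"api": "play_rows", "payload": {"commands": [{"xyz":[-0.083,0.068,0.228],"twist":[0,0.01,-0.002],"jaw":-0.4},{"xyz":[-0.083,0.068,0.228],"twist":[0,0.01,-0.002],"jaw":-0.4},{"xyz":[-0.083,0.068,0.228],"twist":[0,0.01,-0.002],"jaw":-0.4},{"xyz":[-0.083,0.068,0.228],"twist":[0,0.01,-0.002],"jaw":-0.4},{"xyz":[-0.083,0.068,0.228],"twist":[0,0.01,-0.002],"jaw":-0.4},{"xyz":[-0.083,0.068,0.228],"twist":[0,0.01,-0.002],"jaw":-0.4},{"xyz":[-0.083,0.068,0.228],"twist":[0,0.01,-0.002],"jaw":-0.4},{"xyz":[-0.083,0.068,0.228],"twist":[0,0.01,-0.002],"jaw":-0.4}]}}

```text
clock: 11.55
ee_pos: [0.4263, -0.1854, 0.1501]
orientation: [-0.018, 0.985, 0.058, 0.164]
wrist_force: [0.5, -0.1, 0.2]
gripper_width: 0.0256
```

```bash
python3 - <<'E'
from bot import *
plan([.437,-.182,.024],goal(.13,np.radians(25),-1),10)
a=snap('scene','a.png')[1];b=snap('side','b.png')[1]
cv2.imwrite('pics/s4.png',np.hstack([a[60:360,100:480],b[60:360,180:560]])[:,:,::-1])
E
```

```text
t 11.55 at [ 0.4263 -0.1854  0.1501] F [ 0.47 -0.14  0.22] q [ 0.01 -0.25  0.45  2.22 -0.11  0.88 -0.94] w 0.026
rows 10 xyz [-0.073, -0.002, 0.243] twist [-0.0004, 0.0033, -0.0005] deg/row 0.6118186988047155
```

View pics/s4.png

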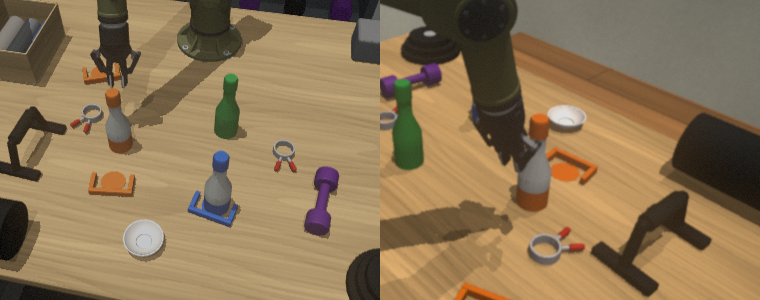

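The gripper stands behind the bottle, in line with the bay, and the collar at (545,248) is clear to the side. Descending.

Call:
{"api": "play_rows", "payload": {"commands": [{"xyz":[-0.073,0,0.24],"twist":[0,0.003,0],"jaw":-0.4},{"xyz":[-0.073,0,0.24],"twist":[0,0.003,0],"jaw":-0.4},{"xyz":[-0.073,0,0.24],"twist":[0,0.003,0],"jaw":-0.4},{"xyz":[-0.073,0,0.24],"twist":[0,0.003,0],"jaw":-0.4},{"xyz":[-0.073,0,0.24],"twist":[0,0.003,0],"jaw":-0.4},{"xyz":[-0.073,0,0.24],"twist":[0,0.003,0],"jaw":-0.4},{"xyz":[-0.073,0,0.24],"twist":[0,0.003,0],"jaw":-0.4},{"xyz":[-0.073,0,0.24],"twist":[0,0.003,0],"jaw":-0.4},{"xyz":[-0.073,0,0.24],"twist":[0,0.003,0],"jaw":-0.4}]}}

```text
clock: 12.55
ee_pos: [0.4358, -0.1816, 0.0374]
orientation: [-0.022, 0.977, 0.056, 0.204]
wrist_force: [-0.3, -0.1, 0.4]
gripper_width: 0.0253
```

```bash
python3 - <<'E'
from bot import *
plan([.46,-.179,.024],goal(.13,np.radians(28),-1),4)
caploc([.505,-.17])
b=snap('side','b.png')[1];a=snap('wrist','w2.png')[1]
cv2.imwrite('pics/s5.png',np.hstack([cv2.resize(b[120:320,250:450],(400,400)),a[:400,80:480]])[:,:,::-1])
E
```

```text
t 12.55 at [ 0.4358 -0.1816  0.0374] F [-0.31 -0.12  0.4 ] q [-0.07 -0.07  0.6   2.38 -0.44  0.54 -0.58] w 0.025
rows 4 xyz [0.081, 0.003, 0.113] twist [-0.001, 0.006, -0.0016] deg/row 1.1223756651127583
scene 252 [212.4 157.3] [ 0.5087 -0.1703  0.193 ]
side 453 [338.9 186. ] [ 0.5002 -0.1765  0.193 ]
cap [ 0.5051 -0.1722  0.1888]
bay frame [-0.1294  0.0011]
```

View pics/s5.png

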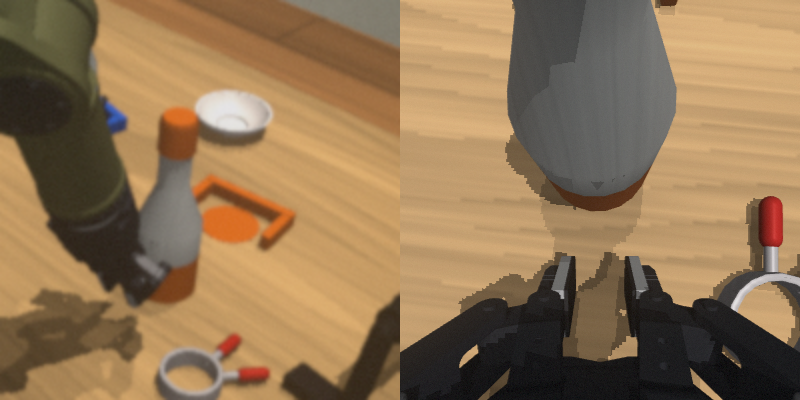

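Fingers are centred on the bottle at (600,260) in the wrist view and well clear of the collar. Easing into contact.

Call:
{"api": "play_rows", "payload": {"commands": [{"xyz":[0.08,0,0.11],"twist":[0,0.006,0],"jaw":-0.4},{"xyz":[0.08,0,0.11],"twist":[0,0.006,0],"jaw":-0.4},{"xyz":[0.08,0,0.11],"twist":[0,0.006,0],"jaw":-0.4},{"xyz":[0.08,0,0.11],"twist":[0,0.006,0],"jaw":-0.4},{"xyz":[0.11,0,0.06],"twist":[0,0,0],"jaw":-0.4},{"xyz":[0.11,0,0.06],"twist":[0,0,0],"jaw":-0.4},{"xyz":[0.11,0,0.06],"twist":[0,0,0],"jaw":-0.4}]}}

```text
clock: 13.45
ee_pos: [0.4843, -0.1762, 0.0313]
orientation: [-0.025, 0.967, 0.056, 0.245]
wrist_force: [-2.4, 0.5, -1.0]
gripper_width: 0.0256
```

```bash
python3 - <<'E'
from bot import *
plan([.52,-.171,.022],goal(.13,np.radians(31),-1),6)
caploc([.505,-.17])
E
```

```text
t 13.45 at [ 0.4843 -0.1762  0.0313] F [-2.43  0.51 -1.02] q [-0.11  0.02  0.63  2.36 -0.74  0.48 -0.32] w 0.026
rows 6 xyz [0.089, -0.002, 0.086] twist [-0.0007, 0.0023, -0.001] deg/row 0.4599876395494893
scene 259 [209.6 162.7] [ 0.5282 -0.1717  0.193 ]
side 424 [347.  181.7] [ 0.5228 -0.1769  0.193 ]
cap [ 0.5261 -0.1734  0.1901]
bay frame [-0.1087 -0.0029]
```

Call:
{"api": "play_rows", "payload": {"commands": [{"xyz":[0.085,0,0.095],"twist":[0,0.002,0],"jaw":-0.4},{"xyz":[0.085,0,0.095],"twist":[0,0.002,0],"jaw":-0.4},{"xyz":[0.085,0,0.095],"twist":[0,0.002,0],"jaw":-0.4},{"xyz":[0.09,0,0.09],"twist":[0,0.002,0],"jaw":-0.4},{"xyz":[0.09,0,0.09],"twist":[0,0.002,0],"jaw":-0.4},{"xyz":[0.1,0,0.08],"twist":[0,0.002,0],"jaw":-0.4}]}}

```text
clock: 14.15
ee_pos: [0.5234, -0.1736, 0.0231]
orientation: [-0.025, 0.962, 0.055, 0.266]
wrist_force: [-2.6, -0.3, 2.2]
gripper_width: 0.0254
```

```bash
python3 - <<'E'
from bot import *
plan([.56,-.166,.022],goal(.13,np.radians(34),-1),6)
caploc([.55,-.17])
E
```

```text
t 14.15 at [ 0.5234 -0.1736  0.0231] F [-2.57 -0.34  2.2 ] q [-0.1   0.12  0.6   2.32 -0.98  0.45 -0.15] w 0.025
rows 6 xyz [0.103, -0.01, 0.07] twist [-0.0005, 0.0028, -0.001] deg/row 0.5421598099085093
scene 266 [206.5 173.1] [ 0.5639 -0.1687  0.193 ]
side 405 [357.1 175.1] [ 0.5556 -0.1744  0.193 ]
cap [ 0.5606 -0.1705  0.1891]
bay frame [-0.074  -0.0044]
```

Call:
{"api": "play_rows", "payload": {"commands": [{"xyz":[0.105,-0.02,0.068],"twist":[0,0.002,0],"jaw":-0.4},{"xyz":[0.105,-0.02,0.068],"twist":[0,0.002,0],"jaw":-0.4},{"xyz":[0.105,-0.02,0.068],"twist":[0,0.002,0],"jaw":-0.4},{"xyz":[0.105,-0.02,0.068],"twist":[0,0.002,0],"jaw":-0.4},{"xyz":[0.105,-0.02,0.068],"twist":[0,0.002,0],"jaw":-0.4},{"xyz":[0.105,-0.02,0.068],"twist":[0,0.002,0],"jaw":-0.4},{"xyz":[0.105,-0.02,0.068],"twist":[0,0.002,0],"jaw":-0.4}]}}

```text
clock: 14.95
ee_pos: [0.569, -0.1615, 0.0227]
orientation: [-0.025, 0.956, 0.054, 0.289]
wrist_force: [-2.5, -0.6, 1.2]
gripper_width: 0.0258
```

```bash
python3 - <<'E'
from bot import *
plan([.585,-.162,.022],goal(.13,np.radians(34),-1),4)
caploc([.59,-.165])
a=cv2.imread('pics/l_scene.png');b=cv2.imread('pics/l_side.png')
cv2.imwrite('pics/s6.png',np.hstack([cv2.resize(a[140:290,150:300],(400,400)),cv2.resize(b[130:280,300:450],(400,400))]))
E
```

```text
t 14.95 at [ 0.569  -0.1615  0.0227] F [-2.55 -0.6   1.17] q [-0.1   0.19  0.54  2.27 -1.15  0.43 -0.04] w 0.026
rows 4 xyz [0.064, 0.012, 0.047] twist [-0.0006, 0.0005, -0.0016] deg/row 0.3090974131738251
scene 274 [205.5 187.5] [ 0.6095 -0.1571  0.193 ]
side 385 [367.7 164.4] [ 0.6028 -0.1624  0.193 ]
cap [ 0.6072 -0.1587  0.1897]
bay frame [-0.0264  0.0012]
```

View pics/s6.png

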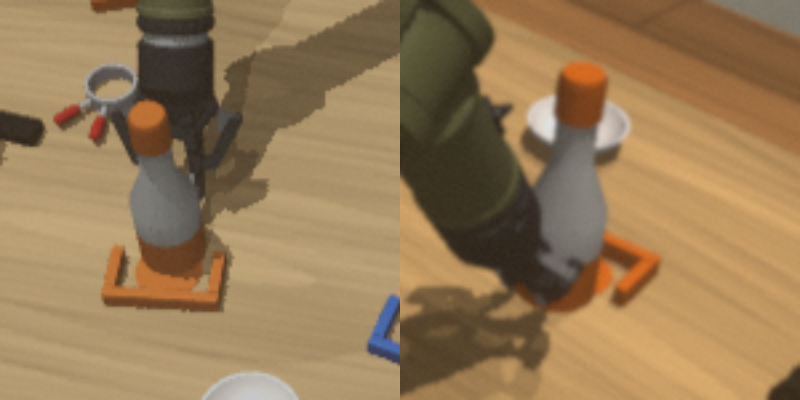

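The bottle is entering the mouth upright, at (170,260) in the scene crop and between the side rails, with about 26 mm to go. Slowing down for the rest.

Call:
{"api": "play_rows", "payload": {"commands": [{"xyz":[0.08,0,0.055],"twist":[0,0,0],"jaw":-0.4},{"xyz":[0.08,0,0.055],"twist":[0,0,0],"jaw":-0.4},{"xyz":[0.08,0,0.055],"twist":[0,0,0],"jaw":-0.4},{"xyz":[0.07,0,0.045],"twist":[0,0,0],"jaw":-0.4}]}}

```text
clock: 15.45
ee_pos: [0.5887, -0.1587, 0.0226]
orientation: [-0.025, 0.956, 0.054, 0.288]
wrist_force: [-2.1, -0.3, 0.5]
gripper_width: 0.0259
```

```bash
python3 - <<'E'
from bot import *
plan([.595,-.16,.022],goal(.13,np.radians(34),-1),4)
caploc([.62,-.16])
E
```

```text
t 15.45 at [ 0.5887 -0.1587  0.0226] F [-2.11 -0.26  0.5 ] q [-0.11  0.22  0.53  2.23 -1.16  0.43 -0.06] w 0.026
rows 4 xyz [0.024, 0.01, 0.019] twist [-0.0006, 0.0005, -0.0015] deg/row 0.3137058602045482
scene 281 [204.3 193.9] [ 0.6293 -0.1539  0.193 ]
side 424 [373.1 159.6] [ 0.6259 -0.1578  0.193 ]
cap [ 0.6283 -0.1552  0.1911]
bay frame [-0.005  0.002]
```

Now small steps, one row at a time in effect, until the force rises at the back rail.

Call:
{"api": "play_rows", "payload": {"commands": [{"xyz":[0.04,0,0.026],"twist":[0,0,0],"jaw":-0.4},{"xyz":[0.035,0,0.025],"twist":[0,0,0],"jaw":-0.4}]}}

```text
clock: 15.75
ee_pos: [0.5936, -0.158, 0.0225]
orientation: [-0.025, 0.956, 0.054, 0.288]
wrist_force: [-2.6, -0.5, 2.7]
gripper_width: 0.0256
```

Call:
{"api": "play_rows", "payload": {"commands": [{"xyz":[0.035,0,0.024],"twist":[0,0,0],"jaw":-0.4}]}}

```text
clock: 15.85
ee_pos: [0.5956, -0.1578, 0.0225]
orientation: [-0.025, 0.956, 0.054, 0.288]
wrist_force: [-2.9, -0.8, 2.2]
gripper_width: 0.0255
```

Call:
{"api": "play_rows", "payload": {"commands": [{"xyz":[0.03,0,0.022],"twist":[0,0,0],"jaw":-0.4},{"xyz":[0.03,0,0.022],"twist":[0,0,0],"jaw":-0.4}]}}

```text
clock: 16.05
ee_pos: [0.598, -0.1577, 0.0216]
orientation: [-0.026, 0.956, 0.054, 0.288]
wrist_force: [-18.7, -0.6, 12.4]
gripper_width: 0.0254
```

Call:
{"api": "play_rows", "payload": {"commands": [{"xyz":[0.03,0,0.022],"twist":[0,0,0],"jaw":-0.4}]}}

```text
clock: 16.15
ee_pos: [0.5981, -0.1578, 0.0208]
orientation: [-0.026, 0.956, 0.054, 0.287]
wrist_force: [-16.3, 0.4, 10.9]
gripper_width: 0.0255
```

The bottle has seated: the force jumped to about 18 N at the rail. Backing straight off.

Call:
{"api": "play_rows", "payload": {"commands": [{"xyz":[-0.1,0,-0.07],"twist":[0,0,0],"jaw":-0.4},{"xyz":[-0.25,0,-0.17],"twist":[0,0,0],"jaw":-0.4},{"xyz":[-0.25,0,-0.25],"twist":[0,0,0],"jaw":-0.4},{"xyz":[-0.25,0,-0.3],"twist":[0,0,0],"jaw":-0.4},{"xyz":[-0.2,0,-0.4],"twist":[0,-0.01,0],"jaw":-0.4},{"xyz":[-0.1,0,-0.4],"twist":[0,-0.01,0],"jaw":-0.4}]}}

```text
clock: 16.75
ee_pos: [0.501, -0.1683, 0.0538]
orientation: [-0.025, 0.966, 0.054, 0.253]
wrist_force: [0.1, 0.7, 0.7]
gripper_width: 0.0257
```

```bash
python3 - <<'E'
from bot import *
plan([.5,-.17,.15],goal(.13,np.radians(20),-1),4)
caploc([.63,-.155])
a=cv2.imread('pics/l_scene.png');b=cv2.imread('pics/l_side.png')
cv2.imwrite('pics/s7.png',np.hstack([cv2.resize(a[100:310,150:360],(400,400)),cv2.resize(b[80:290,260:470],(400,400))]))
E
```

```text
t 16.75 at [ 0.501  -0.1683  0.0538] F [0.1  0.75 0.71] q [-0.15 -0.01  0.63  2.33 -0.66  0.48 -0.44] w 0.026
rows 4 xyz [0.205, 0.001, -0.436] twist [-0.0012, -0.0132, -0.0016] deg/row 2.3990330451900386
scene 276 [203.7 196.7] [ 0.6382 -0.1526  0.193 ]
side 427 [375.1 158.3] [ 0.6329 -0.1572  0.193 ]
cap [ 0.6365 -0.1541  0.1904]
bay frame [0.0033 0.002 ]
```

View pics/s7.png

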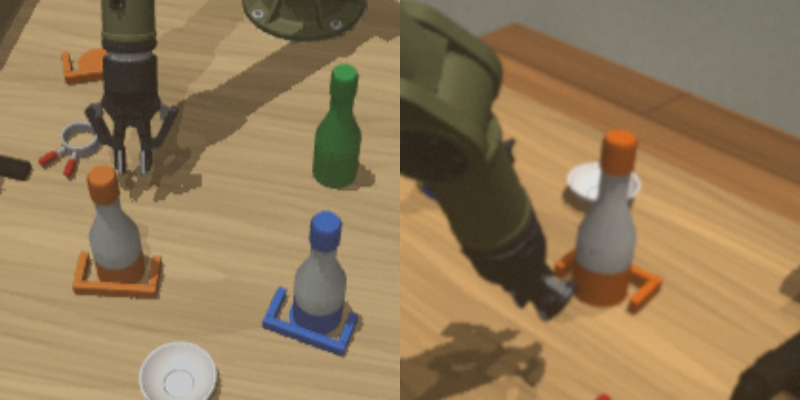

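The bottle stands upright against the back rail, between the side rails, at (118,260) in the scene crop. The gripper is behind it, touching nothing. I'll lift a little more, hold, and hand in.

Call:
{"api": "play_rows", "payload": {"commands": [{"xyz":[0.1,0,-0.4],"twist":[0,-0.013,0],"jaw":-0.4},{"xyz":[0.1,0,-0.4],"twist":[0,-0.013,0],"jaw":-0.4},{"xyz":[0,0,0],"twist":[0,0,0],"jaw":-0.4},{"xyz":[0,0,0],"twist":[0,0,0],"jaw":-0.4}]}}

```text
clock: 17.25
ee_pos: [0.4937, -0.1672, 0.0968]
orientation: [-0.026, 0.974, 0.057, 0.219]
wrist_force: [-0.4, 0.9, -0.1]
gripper_width: 0.0256
```

```bash
python3 - <<'E'
from bot import *
caploc([.63,-.155])
s=sensors.observe();print(s['clock'],s['ee_pos'],s['wrist_force'])
print(job.finish_job())
E
```

```text
scene 270 [203.6 196.7] [ 0.6381 -0.1529  0.193 ]
side 422 [375.  158.4] [ 0.6325 -0.1573  0.193 ]
cap [ 0.6362 -0.1542  0.1903]
bay frame [0.003  0.0019]
17.35 [ 0.4932856  -0.16760816  0.09625754] [ 0.43213394 -0.02330966  0.55351958]
the job is handed in; nothing more can be done
None
```

I handed the job in at 17.35 s. The orange-marked bottle stands upright against the back rail of the leftmost orange bay, and the gripper is clear of it. `job.finish_job()` gives no verdict, so this rests on my own last checks.

**What I did:** I pushed the bottle about 0.20 m to the robot's right with a partly open gripper tilted 45°. I then went round behind it and pushed it about 0.13 m along the bay axis until it met the rail. Sliding force was about 2–3 N, and the highest wrist force I read was about 22 N, when the bottle seated.

**Last checks:**
- **Position:** the bottle's cap measured about +3 mm in x and +2 mm in y in the bay frame, and did not move between the last two looks.
- **Contact:** the wrist force was near zero, and the gripper was about 90 mm behind the bottle.
- **Other things:** the last picture showed the blue bottle, green bottle, dish and nearer collar where they had been. I checked these by eye only, and did not re-check the dumbbell, push-up handle or other collar after the final push.

**What disagreed or failed:**
- **Cameras:** the scene and side cameras differed by about 5–10 mm on positions. I averaged or triangulated them, so the bay-frame numbers are only good to several millimetres. The force rise confirms contact with the rail.
- **Reach:** a steep outward tilt close to the robot ran joint 2 almost to its limit (-0.29 of -0.3), so I used a 25–34° tilt for the second push.

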